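# Open the cooling pen's gate and hold it wide

### The arm

A 6-joint arm with a two-finger parallel gripper is mounted at the origin on the work surface. World frame = base frame: x ahead of the robot, y to its left, z up, the work surface at z = 0. Lengths are in m, angles in rad, forces in N, time in s.
With the tool pointing down it reaches from about 0.25 to 0.725 m from the base axis. Payload 4 kg.
Tool frame: the origin (TCP) lies midway between the tips of the shut fingers; the grasp point (between the pads) lies 19 mm behind it (bot.grip_point_offset is the distance from the TCP to the grasp point, in m); z points along the fingers, y is the line along which they close (so a half turn about z gives the same grasp; the last joint's range is limited). The gripper opens to 85 mm and grips with 20 to 120 N. Pads are 22 mm wide; open, the fingers measure 114 mm over their backs; the gripper's body (76 mm by 85 mm) begins 54 mm behind the grasp point. The pads swing forward as they close: fully open they stand 13 mm farther back than shut.
Start: joints at [1.263, 0.241, 0.005, 1.335, 0, 1.571], TCP at [0.151, 0.477, 0.193] pointing down, gripper open.
Joint ranges: [-2.72, 2.72], [-1.05, 1.87], [-1.09, 1.28], [-1.99, 2.15], [-1.42, 1.44], [-3.14, 3.14]. Speed limits (rad/s): [2.79, 2.79, 3.14, 3.14, 3.14, 3.14].

### API

Orientations are given as a unit quaternion [x, y, z, w].
In Python, from workcell import bot gives the robot as it stands.
- The arm moves only by the tool step_arm, never from a script. Its argument "targets" is text: rows parted by semicolons, each of 7 numbers parted by spaces: the opening, from -1 (shut) to 1 (fully open), so that 0 is half open, then the shift along the world's x, y, z normalised to -1 to 1, where 1 is 0.5 m, then the turn, a rotation vector about the world's x, y, z normalised to -1 to 1, where 1 is pi/4 rad. In form: gripper x y z wx wy wz; .... A call has 1 to 10 rows; each row is the pose to reach, as a shift and turn from the pose commanded when the call began; what a row does not reach only later rows make up. A row lasts 1/12 s, in which the tool goes at most 41.7 mm and 7.16 degrees, less where a joint would pass 70% of its speed; a pose out of reach is approached as far as the arm can. A call with a number of a shift or a turn outside -1 to 1 is refused whole. A call with a gripper value outside its range is refused whole. The fingers move at their own pace and stop on an object; the grip force is fixed at half the most. Time passes only in rows, so rows that repeat a pose let the fingers close. It gives the time, the measured TCP pose, the force, the opening and the grip force at its end, in the units of the state.
- bot.get_obs(): the state, without advancing time (a new reading comes with each control period).
- bot.camera(name): name is "scene" or "top" or "wrist"; returns the picture (384x512x3 uint8, red, green, blue); there is no depth.
- bot.camera_info(name): a dict with "vertical_fov" (degrees; the focal length in pixels is half the picture's height over the tangent of half this angle, whatever the lens; pixels are square), "cx", "cy" (the principal point, pixels), "pose" (4x4, takes a point from camera to world coordinates). Camera axes: x right, y up, looking along -z (the intrinsics and any distortion apply to the point x, -y, -z); pixel columns grow to the right and rows downward; lengths in m; the calibration is good to about 2 mm. A picture is of the moment at which its call begins: read the wrist's pose just before it. camera_info takes no time and is no camera call; for the wrist camera it gives the pose at the moment of the call.
- bot.job_done(): hands the job in; it is judged then, once.
The state is a dict: "clock": time; "joint_pos": joint angles; "joint_vel": joint speeds; "tau": joint torques, N m; "eef_pos": TCP position; "tool_rot": TCP orientation; "ft_force": force on the tool from outside, world axes, zero at the start; "ft_torque": the same for the moment, N m; "grip_width": finger opening in m; "grasp_force": force on a finger pad.
Only numpy, scipy, OpenCV 4.12 (cv2) and the standard library are available. Lean on these libraries where they do the work, as an engineer would, in place of code of your own. Each camera call takes 0.05 s, during which the arm holds its last target. There are 200 camera calls.

### The job

On the glassworker's bench, first squeeze the side bolt's thumb tab against its fixed lug until the bolt is fully drawn; only then squeeze the trigger on the gate's handle, and keeping it squeezed swing the gate outwards past its detent. Finish while still holding the squeezed handle with the gate wide open, close to square with the pen's front, because its spring would pull it back. Leave the glass paperweight in the pen and the other things on the bench where they are.

Things in the scene. Friction and masses are not known exactly. Their poses are not given: they have to be found in the camera images.
- pen: Low open-topped dark steel wire cage, fixed, base plate 220 x 310 mm, walls 88 mm high, only the four grip pieces higher. Origin on the bench in its middle; -x is the front that the gate shuts (robot's side), +y the hinge end (robot's left). Turned up to 0.3 rad. A 63 mm detent post stands on the base outside the hinge end.
- hinge (a point): Point on the gate's vertical hinge axis, 85 mm above the bench, at (-85, 85) mm in the pen's x, y; its axes are the pen's.
- gate (a joint): Steel gate, 165 mm long, 8 thick, top 85 mm up. Angle, rad: 0 shut (along pen -y from the hinge) to 1.58, its stop (along pen -x); opens clockwise seen from above. A spring shuts it (0.08 N m shut, 0.4 wide); a detent between 0.55 and 0.95 adds up to 0.45 N m (5 to 6 N in all at the handle), then kicks forwards. Wide: over 1.25, best 1.45. With a catch engaged it moves under 0.04 rad.
- bolt_pinch (a point): Where to pinch the side bolt (first catch), 116 mm above the bench on the lock post beyond the gate's free end, at (-96, -135.5) mm in the pen's x, y. Squeeze along the pen's y. The point is fixed, the middle of the outer faces of lug and tab when fully squeezed (29 mm over both; lug's outer face at y -14.5). Bolt shut: tab's outer face at y +30.5 (45 mm over both).
- bolt (a joint): Travel of the side bolt, m: 0 shut (tip before the gate; starts at 0 to 0.003) to 0.016 fully drawn; frees the gate from 0.012. Drags with 3 N, stays where left. Its upright steel tab slides along pen -y towards the fixed lug at the outer side; both 24 mm wide (pen x), 8 thick, 87 to 136 mm above the bench.
- handle (a point): Where to squeeze the gate's handle (second catch), 116 mm above the bench, moves with the gate: 125 mm from the hinge along it, 12 mm outside its mid-plane; at (-97, -40) mm in the pen's x, y when shut; axes the gate's (the pen's when shut). Squeeze along its x. Middle of the outer faces of plate and trigger when squeezed (32 mm over both, at x +-16); trigger free: its face at x -26.
- trigger (a joint): Travel, m, of the upright steel trigger plate (30 mm along the gate, 8 thick, 89 to 138 mm above the bench) in front of the like handle plate fixed on the gate's top edge: 0 free to 0.010 fully squeezed; springs back (4 to 8 N). From 0.0065 it draws the pawl from the lock post. Not to be squeezed before the side bolt is drawn. 50 mm from the bolt's tab.
- paperweight_mid (a point): Centre (half-way up) of a green glass dome paperweight, 64 mm across, 45 mm high, standing inside the pen. Leave it.
- jar: Clear jar 100 mm across, 140 mm high, full of coloured glass rods up to about 280 mm high; stands left of the pen. Origin under its centre. Leave it.
- burner: Round steel burner, 110 mm across, 58 mm high; stands to the right. Origin under its centre. Leave it.
- tin: Round brass tin, 72 mm across, 50 mm high; stands to the right of the pen. Origin under its centre. Leave it.

How it is judged:
By the outcome, as a careful person would: the job done as asked, in the order asked, and still so for the second after the job is handed in, while the arm keeps its last pose, push and grip.
It also fails if it takes over 45 s, if anything falls off the work surface, if the arm or the gripper's body presses on something with over 40 N, if the wrist force passes 120 N, or if a joint passes its speed limit or range.

## Working session

There is one attempt and no reset: what is moved stays moved. The work goes in short steps, Python scripts to look and compute and a tool call to move; the robot and the scene stay as the last step left them, time stands still between calls to the robot, and variables do not carry over. Pictures are saved under pics/ and viewed, at most 10 in all, crops included, and the job is handed in when it is done.

Besides the shell and the picture viewer there is one more tool, called after ">>>" as name(argument=value, ...) on one line, values as JSON. step_arm: Moves the arm, as the interface text tells. Scaled input: -1 to 1 covers 0.5 m each way for a shift and pi/4 rad each way for a turn. Its arguments: {"type":"object","properties":{"targets":{"type":"string"}},"required":["targets"]}

```bash
mkdir -p pics; ls; python3 - <<'E'
from workcell import bot
import cv2,numpy as np
for n in ("scene","top"):
    i=bot.camera_info(n);print(n,i)
    cv2.imwrite(f"pics/{n}0.png",bot.camera(n)[:,:,::-1])
o=bot.get_obs();print(o)
E
```

```text
pics
scene {'vertical_fov': 44.89520496540757, 'cx': 248.7793728290923, 'cy': 194.7374593869661, 'pose': array([[-0.89548159, -0.28500068,  0.34188791,  1.06875661],
       [ 0.44507236, -0.56501779,  0.69474131,  0.94730641],
       [-0.004829  ,  0.77429291,  0.63280896,  0.96311824],
       [ 0.        ,  0.        ,  0.        ,  1.        ]])}
top {'vertical_fov': 47.65981016683652, 'cx': 253.4148068859369, 'cy': 191.66347232487107, 'pose': array([[-0.01939713,  0.99454479, -0.10249103,  0.43302894],
       [-0.99979801, -0.01983415, -0.00324646, -0.03905094],
       [-0.00526157,  0.10240736,  0.99472863,  1.66055483],
       [ 0.        ,  0.        ,  0.        ,  1.        ]])}
{'clock': 0.1, 'joint_pos': array([1.26303580e+00, 2.41304069e-01, 3.84958415e-03, 1.33520992e+00,
       4.15699350e-06, 1.57078640e+00]), 'joint_vel': array([-9.06522545e-05, -2.63509922e-03,  1.68279448e-03,  1.07299648e-03,
       -2.45984280e-04, -4.73920507e-04]), 'tau': array([-9.78203298e-05, -3.73138154e+01,  2.53010130e+01,  1.08629797e-02,
        6.37490598e-05,  1.13630961e-05]), 'eef_pos': array([0.15126573, 0.47589258, 0.19231525]), 'tool_rot': array([ 1.53268719e-01,  9.88184106e-01, -9.22681737e-04, -1.45221942e-04]), 'ft_force': array([ 0.62104692, -0.25169579,  0.01955277]), 'ft_torque': array([ 0.01315735, -0.04737664,  0.04097946]), 'grasp_force': 0.0, 'grip_width': 0.08551976314494382}
```

```bash
python3 - <<'E'
import cv2
im=cv2.imread("pics/top0.png");cv2.imwrite("pics/top0b.png",cv2.resize(im,(800,600),interpolation=cv2.INTER_CUBIC))
im=cv2.imread("pics/scene0.png");cv2.imwrite("pics/scene0b.png",cv2.resize(im,(800,600),interpolation=cv2.INTER_CUBIC))
E
```

```text
(no output)
```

View pics/top0b.png

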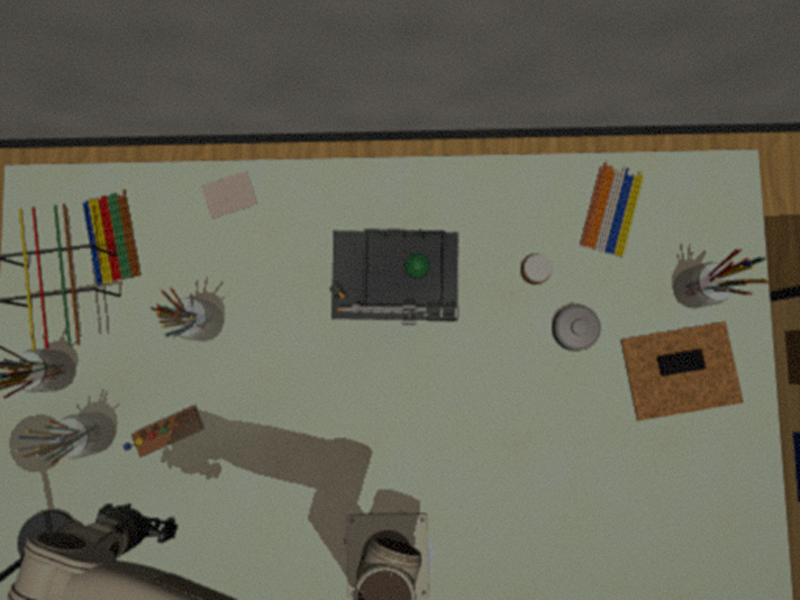

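View pics/scene0b.png

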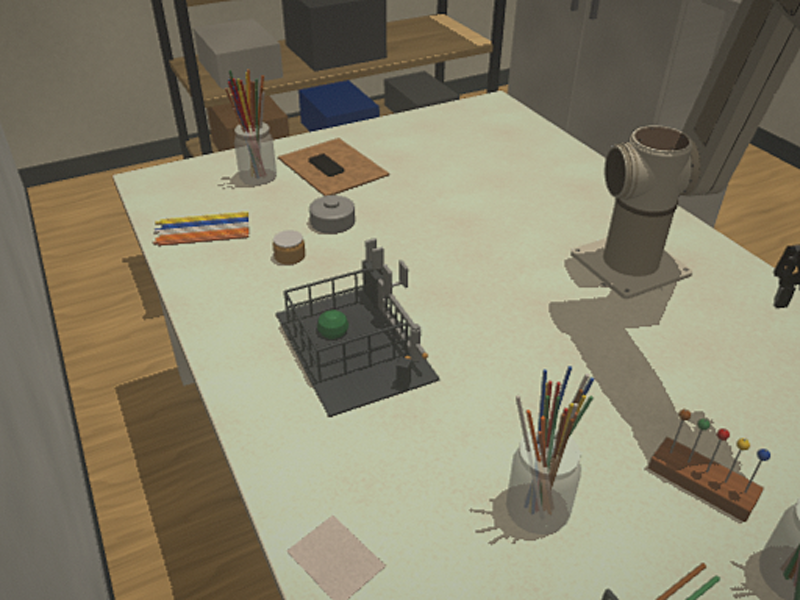

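The top view shows the pen's plate with corners near (332,231), (458,233), (459,320) and (332,319). The gate lies along the lower (robot) side. The post, bolt and burner are to the right, and the jar is at about (190,315). In the scene view the pen's grips are around (375,260).

```bash
cat > h.py <<'E'
import numpy as np,cv2
from workcell import bot
def K(i): 
    f=192/np.tan(np.radians(i["vertical_fov"])/2);return f
def unproj(i,uv,z):
    f=K(i);P=np.array(i["pose"]);uv=np.atleast_2d(uv).astype(float)
    d=np.c_[(uv[:,0]-i["cx"])/f,-(uv[:,1]-i["cy"])/f,-np.ones(len(uv))]@P[:3,:3].T
    return P[:3,3]+d*((z-P[2,3])/d[:,2])[:,None]
def proj(i,p):
    P=np.array(i["pose"]);c=(np.atleast_2d(p)-P[:3,3])@P[:3,:3];f=K(i)
    return np.c_[i["cx"]-f*c[:,0]/c[:,2],i["cy"]+f*c[:,1]/c[:,2]]
def penw(o,th,p):
    p=np.atleast_2d(np.array(p,float));c,s=np.cos(th),np.sin(th)
    return np.c_[o[0]+c*p[:,0]-s*p[:,1],o[1]+s*p[:,0]+c*p[:,1],p[:,2]]
E
python3 - <<'E'
from h import *
im=cv2.imread("pics/top0.png");i=bot.camera_info("top");print(sorted(i))
for n in("top","scene","wrist"):print(n,[k for k in bot.camera_info(n)])
g=im.max(2);m=np.zeros_like(g);x0,x1,y0,y1=200,305,140,212
m[y0:y1,x0:x1]=(g[y0:y1,x0:x1]<110)*255
m=cv2.morphologyEx(m,cv2.MORPH_CLOSE,np.ones((9,9)))
c=max(cv2.findContours(m,0,2)[0],key=cv2.contourArea)
w=unproj(i,c[:,0],0.006)
r=cv2.minAreaRect((w[:,:2]*1000).astype(np.float32));print(r,cv2.boxPoints(r))
a=cv2.minAreaRect(c);print(cv2.boxPoints(a))
E
```

```text
['cx', 'cy', 'pose', 'vertical_fov']
top ['vertical_fov', 'cx', 'cy', 'pose']
scene ['vertical_fov', 'cx', 'cy', 'pose']
wrist ['vertical_fov', 'cx', 'cy', 'pose']
((663.3468627929688, -29.553375244140625), (314.4053649902344, 236.70712280273438), 88.3544921875) [[ 540.52795 -183.29263]
 [ 777.13745 -190.08981]
 [ 786.1658   124.18588]
 [ 549.5563   130.98306]]
[[211. 146.]
 [293. 146.]
 [293. 207.]
 [211. 207.]]
```

>>> step_arm(targets="1 0 0 0.08 0 0 0;1 0 0 0.16 0 0 0;1 0 0 0.24 0 0 0;1 0.04 -0.06 0.3 0 0 0.05;1 0.08 -0.12 0.35 0 0 0.1;1 0.12 -0.18 0.4 0 0 0.15;1 0.16 -0.24 0.4 0 0 0.2;1 0.2 -0.3 0.4 0 0 0.25;1 0.24 -0.36 0.4 0 0 0.3;1 0.28 -0.42 0.4 0 0 0.33")

```text
clock: 0.93
eef_pos: [0.292, 0.2649, 0.3931]
tool_rot: [0.023, 1.0, 0.0, 0.0]
ft_force: [0.1, 0.1, 0.8]
grip_width: 0.0855
grasp_force: 0.0
```

>>> step_arm(targets="1 0.03 -0.06 0 0 0 0;1 0.06 -0.12 0 0 0 0;1 0.1 -0.18 0 0 0 0;1 0.14 -0.25 0 0 0 0;1 0.18 -0.32 0 0 0 0;1 0.22 -0.39 0 0 0 0;1 0.26 -0.46 0 0 0 0;1 0.3 -0.53 0 0 0 0;1 0.33 -0.58 0 0 0 0;1 0.33 -0.58 0 0 0 0")

```text
clock: 1.77
eef_pos: [0.4583, -0.0278, 0.3911]
tool_rot: [0.027, 1.0, -0.001, -0.001]
ft_force: [-1.3, 0.5, -0.2]
grip_width: 0.0853
grasp_force: 0.0
```

```bash
python3 - <<'E'
from h import *
o=bot.get_obs();print(o["joint_pos"],o["eef_pos"],o["clock"])
i=bot.camera_info("wrist");im=bot.camera("wrist")[:,:,::-1];cv2.imwrite("pics/w1.png",im)
np.save("w1.npy",i,allow_pickle=True);print(i)
cv2.imwrite("pics/w1b.png",cv2.resize(im,(800,600),interpolation=cv2.INTER_CUBIC))
E
```

```text
[-5.93943941e-02  1.70730427e-01  4.28095176e-01  1.83069528e+00
 -1.66406830e-03 -4.39205032e-03] [ 0.45831881 -0.02782324  0.39109049] 1.7667
{'vertical_fov': 60.82231416737759, 'cx': 253.63553106467825, 'cy': 192.03480502433456, 'pose': array([[ 0.05504053, -0.94568896, -0.32037935,  0.37715497],
       [ 0.99848275,  0.05159872,  0.01922935, -0.02369098],
       [-0.00165382, -0.32095165,  0.94709414,  0.57241393],
       [ 0.        ,  0.        ,  0.        ,  1.        ]])}
```

View pics/w1b.png

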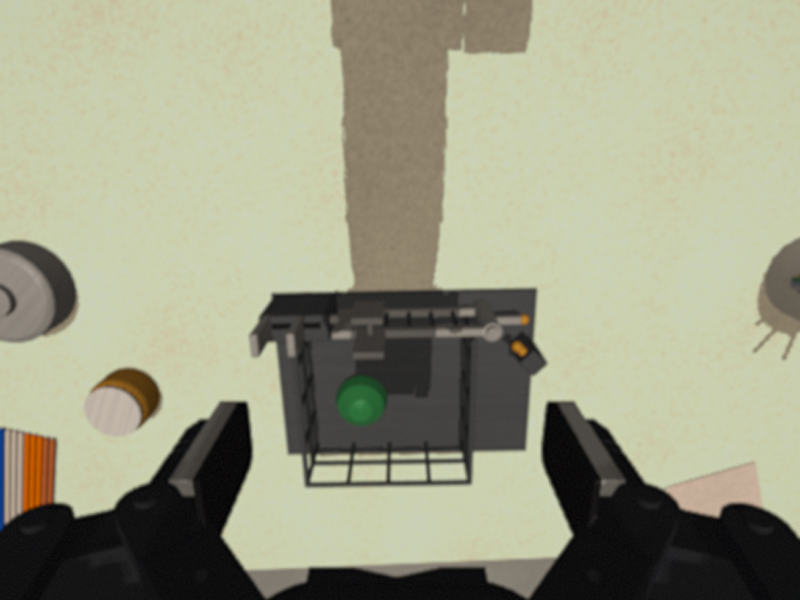

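The wrist view shows plate corners at (272,294), (537,289), (525,450) and (289,454). The hinge top is at (491,331), the lug and tab are around (260,340) and (292,345), and the handle plates are near (369,310) to (369,355). I'll fit the pen pose and overlay the predicted points.

```bash
cat >> h.py <<'E'
def box(cx,cy,dx,dy,z0,z1): return [(cx+a*dx/2,cy+b*dy/2,z) for z in(z0,z1) for a,b in((-1,-1),(-1,1),(1,1),(1,-1))]
def overlay(im,i,o,th,fn,crop,s,b0=0):
    x0,y0,x1,y1=crop;I=cv2.resize(im[y0:y1,x0:x1],None,fx=s,fy=s,interpolation=cv2.INTER_CUBIC)
    I=cv2.convertScaleAbs(I,alpha=1.5,beta=20)
    mm=.001
    S=[(box(-96,-146,24,8,87,136),(0,0,255)),(box(-96,-109+b0,24,8,87,136),(0,255,255)),
       (box(-85,-40,8,30,89,138),(255,0,0)),(box(-119,-40,8,30,89,138),(255,0,255)),
       (box(-85,2.5,8,165,80,85),(0,255,0)),(box(0,0,220,310,4,6),(255,255,0))]
    for b,c in S:
        q=(proj(i,penw(o,th,np.array(b)*mm))-[x0,y0]+.5)*s
        q=q.astype(np.int32)
        cv2.polylines(I,[q[4:]],True,c,1);
        cv2.polylines(I,[q[:4]],True,tuple(int(v*.6) for v in c),1)
    cv2.imwrite(fn,I)
E
python3 - <<'E'
from h import *
from scipy.optimize import least_squares
i=np.load("w1.npy",allow_pickle=True).item();im=cv2.imread("pics/w1.png")
px=np.array([[272,294],[537,289],[525,450],[289,454],[491,331]])*.64-.18
P=np.array([[-110,-155,6],[-110,155,6],[110,155,6],[110,-155,6],[-85,85,86]])*.001
r=least_squares(lambda v:(proj(i,penw(v[:2],v[2],P))-px).ravel(),[.655,-.03,-.03])
print(r.x,r.fun.reshape(-1,2).round(1))
it=bot.camera_info("top");pt=np.array([[332,231],[458,233],[459,320],[332,319]])*.64-.18
print((proj(it,penw(r.x[:2],r.x[2],P[[2,3,0,1]]))-pt).round(1))
overlay(im,i,r.x[:2],r.x[2],"pics/ov1.png",(150,170,360,320),3.8)
E
```

```text
[ 0.6665333  -0.02871229 -0.03324223] [[-0.2 -0.8]
 [ 0.9 -1.1]
 [ 1.3 -0.5]
 [-0.3 -0.4]
 [-1.4  2.5]]
[[-0.1 -1. ]
 [-0.6 -1.3]
 [-1.5 -0.1]
 [-1.5 -0.6]]
```

View pics/ov1.png

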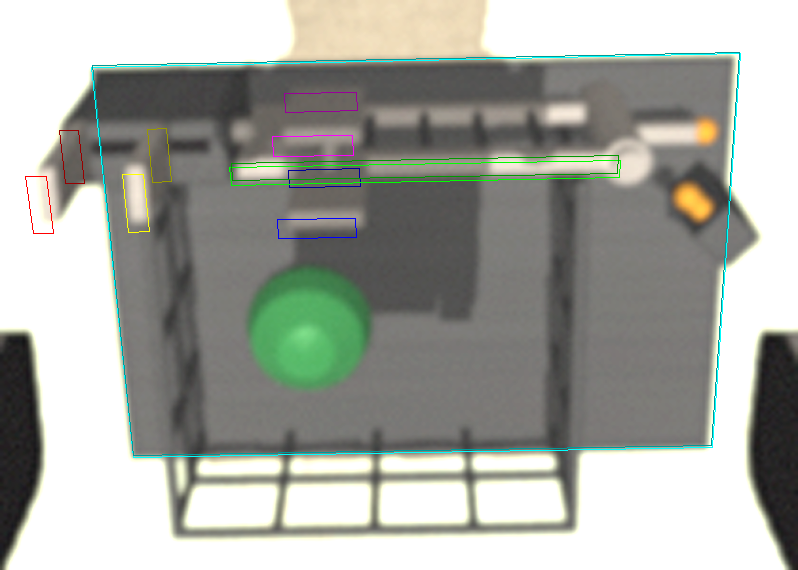

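>>> step_arm(targets="0.65 0.03 -0.05 -0.07 0 0 0.027;0.65 0.06 -0.1 -0.14 0 0 0.027;0.65 0.09 -0.15 -0.2 0 0 0.027;0.65 0.09 -0.174 -0.26 0 0 0.027;0.65 0.09 -0.174 -0.306 0 0 0.027;0.65 0.09 -0.174 -0.306 0 0 0.027;0.65 0.09 -0.174 -0.306 0 0 0.027;0.65 0.09 -0.174 -0.306 0 0 0.027;0.65 0.09 -0.174 -0.306 0 0 0.027")

```text
clock: 2.57
eef_pos: [0.5029, -0.1098, 0.2429]
tool_rot: [0.013, 1.0, -0.0, 0.002]
ft_force: [-0.8, 0.0, -0.2]
grip_width: 0.0699
grasp_force: 0.0
```

```bash
python3 - <<'E'
from h import *
o=bot.get_obs();print(o["joint_pos"],o["joint_vel"].round(4),o["eef_pos"],o["tool_rot"],o["clock"])
i=bot.camera_info("wrist");im=bot.camera("wrist")[:,:,::-1];cv2.imwrite("pics/w2.png",im)
np.save("w2.npy",i,allow_pickle=True)
overlay(cv2.imread("pics/w2.png"),i,(.665,-.0257),-.033,"pics/ov2.png",(0,0,512,384),1.56,-1.5)
E
```

```text
[-2.15107724e-01  2.50863766e-01  1.47084332e-01  1.46222903e+00
  1.40870938e-04 -1.89274327e-01] [-0.0029 -0.0025  0.0006 -0.0065 -0.0023 -0.0024] [ 0.50285021 -0.1098175   0.24287455] [ 1.29161337e-02  9.99913715e-01 -4.11739489e-04  2.35930755e-03] 2.5667
```

View pics/ov2.png

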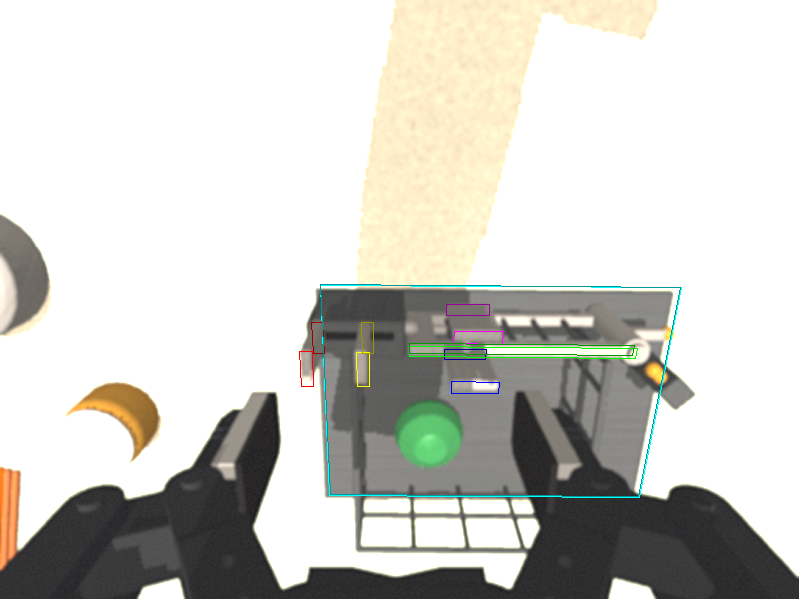

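The overlay matches the tall parts to within 1–2 mm. I'll zoom in once to trim it.

```bash
python3 - <<'E'
from h import *
i=np.load("w2.npy",allow_pickle=True).item()
overlay(cv2.imread("pics/w2.png"),i,(.665,-.0257),-.033,"pics/ov3.png",(185,180,345,270),5,-1.5)
E
```

```text
(no output)
```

View pics/ov3.png

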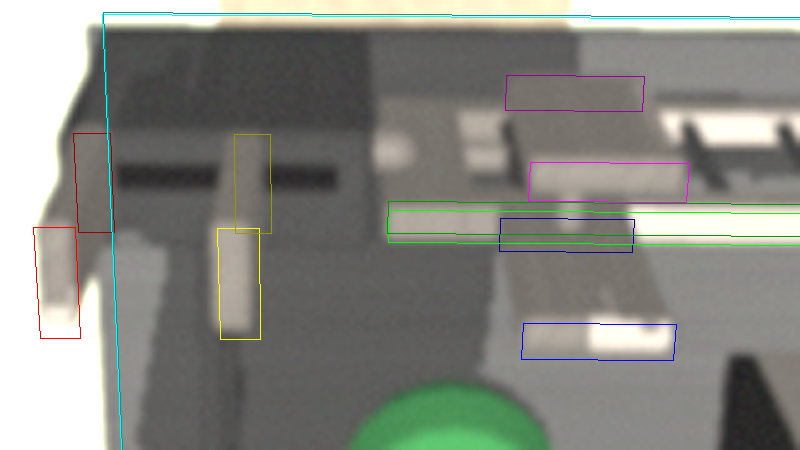

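>>> step_arm(targets="0.65 0.03 -0.03 0 0 0 0;0.65 0.06 -0.06 -0.04 0 0 0;0.65 0.09 -0.086 -0.08 0 0 0;0.65 0.12 -0.086 -0.12 0 0 0;0.65 0.12 -0.086 -0.12 0 0 0;0.65 0.12 -0.086 -0.12 0 0 0;0.65 0.12 -0.086 -0.12 0 0 0;0.65 0.12 -0.086 -0.12 0 0 0")

```text
clock: 3.28
eef_pos: [0.562, -0.1533, 0.1824]
tool_rot: [0.013, 1.0, -0.0, 0.002]
ft_force: [-0.3, 0.1, -0.4]
grip_width: 0.0707
grasp_force: 0.0
```

```bash
python3 - <<'E'
from h import *
o=bot.get_obs();print(o["joint_vel"].round(4),o["eef_pos"],o["tool_rot"],o["clock"])
i=bot.camera_info("wrist");im=bot.camera("wrist")[:,:,::-1];cv2.imwrite("pics/w3.png",im)
overlay(cv2.imread("pics/w3.png"),i,(.6645,-.026),-.033,"pics/ov4.png",(160,170,416,362),3.1,-2)
E
```

```text
[-0.0016 -0.0052 -0.0034 -0.0074 -0.0007  0.0006] [ 0.56203585 -0.15328793  0.18243993] [ 1.33874955e-02  9.99909038e-01 -4.26956599e-04  1.58352104e-03] 3.2833
```

View pics/ov4.png

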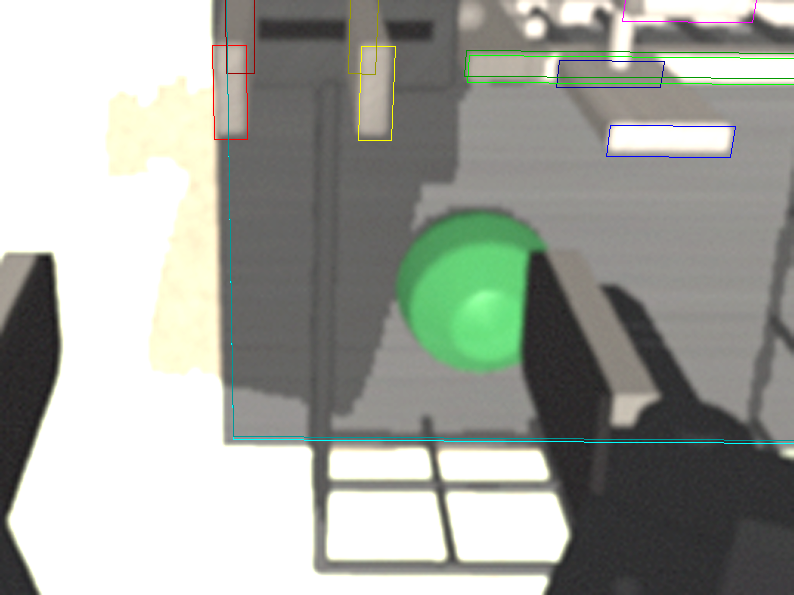

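The fit is now very close: lug at (230,90) and tab at (375,92), both matching the overlay. Next I descend and pinch.

>>> step_arm(targets="0.65 0.004 0 -0.05 0 0 0;0.65 0.004 0 -0.1 0 0 0;0.65 0.004 0 -0.15 0 0 0;0.65 0.004 0 -0.171 0 0 0;0.65 0.004 -0.01 -0.171 0 0 0;0.65 0.004 -0.01 -0.171 0 0 0;0.65 0.004 -0.01 -0.171 0 0 0")

```text
clock: 3.92
eef_pos: [0.5648, -0.1592, 0.0968]
tool_rot: [0.014, 1.0, -0.0, 0.002]
ft_force: [0.1, 0.2, 0.5]
grip_width: 0.0706
grasp_force: 0.0
```

>>> step_arm(targets="0.3 0 0 0 0 0 0;0.3 0 0 0 0 0 0;0 0 0 0 0 0 0;0 0 0 0 0 0 0;-0.2 0 0 0 0 0 0;-0.2 0 0 0 0 0 0;-0.2 0 0 0 0 0 0")

```text
clock: 4.5
eef_pos: [0.5644, -0.1576, 0.0967]
tool_rot: [0.013, 1.0, 0.001, 0.001]
ft_force: [-2.8, 3.6, 8.7]
grip_width: 0.0341
grasp_force: 4.4
```

>>> step_arm(targets="-0.32 0 0 0 0 0 0;-0.32 0 0 0 0 0 0;-0.5 0 0 0 0 0 0;-0.5 0 0 0 0 0 0;-0.5 0 0 0 0 0 0;-0.5 0 0 0 0 0 0;-0.5 0 0 0 0 0 0")

```text
clock: 5.08
eef_pos: [0.5648, -0.1586, 0.0979]
tool_rot: [0.014, 1.0, -0.0, 0.002]
ft_force: [-3.5, 2.2, 12.4]
grip_width: 0.0214
grasp_force: 6.3
```

Width 21 mm is below the 29 mm expected, so I'll look.

```bash
python3 - <<'E'
from h import *
o=bot.get_obs();print(o["eef_pos"],o["ft_force"],o["ft_torque"],o["grip_width"],o["grasp_force"])
i=bot.camera_info("wrist");im=bot.camera("wrist")[:,:,::-1];cv2.imwrite("pics/w4.png",im)
s=bot.camera("scene")[:,:,::-1]
a=cv2.resize(im[150:384,120:400],None,fx=1.4,fy=1.4,interpolation=2);b=cv2.resize(s[130:260,170:300],None,fx=2.9,fy=2.9,interpolation=2)
h=max(a.shape[0],b.shape[0]);p=lambda I:cv2.copyMakeBorder(I,0,h-I.shape[0],0,0,0)
cv2.imwrite("pics/look4.png",cv2.convertScaleAbs(np.hstack([p(a),p(b)]),alpha=1.6,beta=20))
E
```

```text
[ 0.56476423 -0.15858099  0.09785857] [-3.48258263  2.20782974 12.40070461] [ 0.33492996  0.66385068 -0.11420155] 0.021399347646123838 6.343781850300729
```

View pics/look4.png

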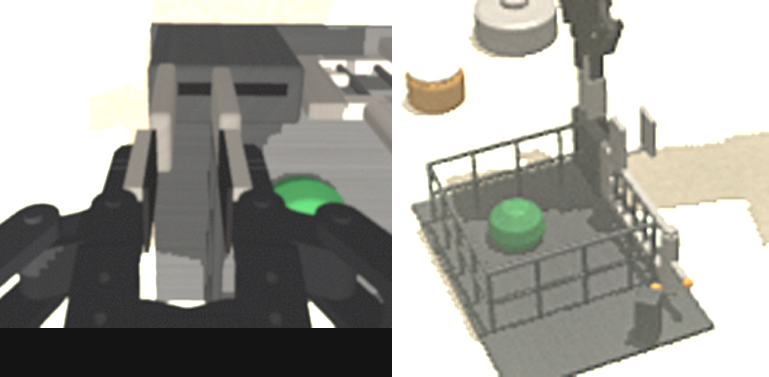

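```bash
python3 - <<'E'
from h import *
from scipy.spatial.transform import Rotation as R
o=bot.get_obs();i=bot.camera_info("wrist");im=cv2.imread("pics/w4.png")
T=R.from_quat(o["tool_rot"]).as_matrix();C=np.array(o["eef_pos"])
x0,y0,s=200,190,6
I=cv2.convertScaleAbs(cv2.resize(im[y0:y0+100,x0:x0+132],None,fx=s,fy=s,interpolation=2),alpha=1.3,beta=10)
def pl(p,c): cv2.polylines(I,[((proj(i,p)-[x0,y0]+.5)*s).astype(np.int32)],True,c,1)
for w,c in((10.7,(0,255,0)),(14.5,(255,0,255))):
    for sg in(1,-1):
        pl(np.array([C+T@(np.array(v)*.001) for v in((-11,sg*w,-2),(11,sg*w,-2),(11,sg*w,-36),(-11,sg*w,-36))]),c)
for b,c in((box(-96,-146,24,8,87,136),(0,0,255)),(box(-96,-125,24,8,87,136),(0,255,255))):
    pl(penw((.6645,-.026),-.033,np.array(b[4:])*.001),c)
cv2.imwrite("pics/ov5.png",I)
E
```

```text
(no output)
```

View pics/ov5.png

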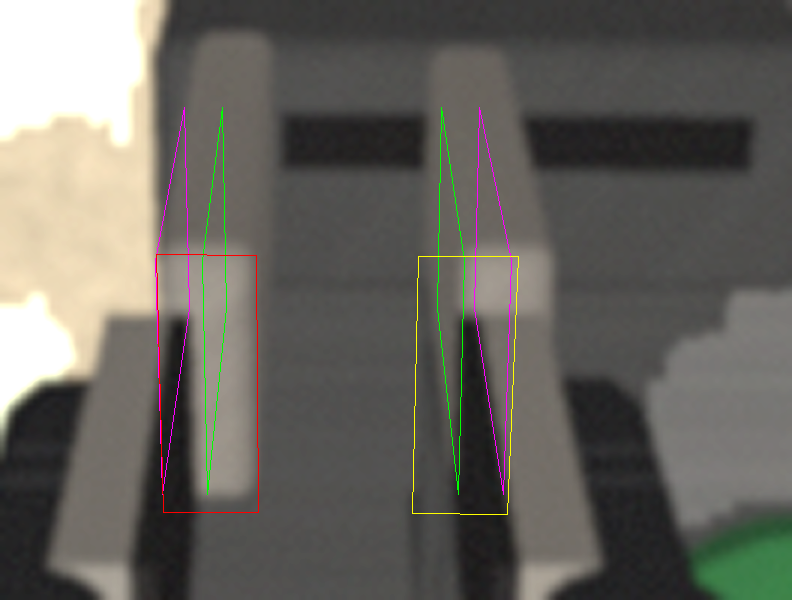

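The wrist view suggests the fingertips stand on the lug and tab tops: the tip edge is at (460,315), covering the tab's top, and Fz is +12 N. I'll check the tip height with the scene camera numerically: its tip is at about (238,151), and the lug is fully visible below it.

```bash
python3 - <<'E'
from h import *
i=bot.camera_info("scene");o=bot.get_obs();C=o["eef_pos"]
for z in(.097,.110,.12,.136,.15,.17):print(z,proj(i,[C[0],C[1],z]).round(1))
print("lug top/bot",proj(i,penw((.6645,-.026),-.033,[[-.096,-.146,.136],[-.096,-.146,.087],[-.096,-.125,.136],[-.096,-.109,.136]])).round(1))
w=bot.camera_info("wrist")
from scipy.spatial.transform import Rotation as R
T=R.from_quat(o["tool_rot"]).as_matrix();P=w["pose"]
print("cam in tool",T.T@(P[:3,3]-C),(T.T@P[:3,:3]).round(3))
# tip pts: solve depth from gap
for (l,r,row,g) in((231.3,276.7,242.5,o["grip_width"]),):
    f=K(w);d=g*f/(r-l);c=np.array([((l+r)/2-w["cx"])/f*d,-(row-w["cy"])/f*d,-d]);print("tip world",P[:3,3]+P[:3,:3]@c,"TCP",C)
E
```

```text
0.097 [[237.3 164.2]]
0.11 [[237.2 160.9]]
0.12 [[237.2 158.3]]
0.136 [[237.1 154.1]]
0.15 [[237.  150.4]]
0.17 [[236.9 145. ]]
lug top/bot [[236.  152.4]
 [236.3 165. ]
 [238.6 155.8]
 [240.7 158.5]]
cam in tool [ 0.08173888 -0.00070797 -0.18109657] [[-0.     0.946  0.323]
 [ 1.     0.    -0.   ]
 [-0.     0.323 -0.946]]
tip world [ 0.55475635 -0.1587743   0.14147108] TCP [ 0.56474447 -0.15854787  0.09782296]
```

Both cameras put the fingertips at about z = 0.14, resting on the tops. So the real tips are about 40 mm above the reported TCP. I'll lift, reopen and measure the gripper's geometry against the reported TCP.

>>> step_arm(targets="-0.5 0 0 0.03 0 0 0;0.65 0 0 0.08 0 0 0;0.65 0 0 0.16 0 0 0;0.65 0 0 0.2 0 0 0;0.65 0 0 0.2 0 0 0;0.65 0 0 0.2 0 0 0;0.65 0 0 0.2 0 0 0")

```text
clock: 5.77
eef_pos: [0.563, -0.1584, 0.1938]
tool_rot: [0.014, 1.0, 0.0, -0.001]
ft_force: [0.2, -0.6, -1.1]
grip_width: 0.0705
grasp_force: 0.0
```

```bash
python3 - <<'E'
from h import *
o=bot.get_obs();C=o["eef_pos"];print(C,o["ft_force"],o["grip_width"])
i=bot.camera_info("scene");s=np.ascontiguousarray(bot.camera("scene")[:,:,::-1]);w=bot.camera_info("wrist");im=bot.camera("wrist")[:,:,::-1];cv2.imwrite("pics/w5.png",im);cv2.imwrite("pics/s5.png",s)
np.save("w5.npy",w,allow_pickle=True)
x0,y0,k=190,80,4
a=cv2.convertScaleAbs(cv2.resize(s[y0:y0+110,x0:x0+100],None,fx=k,fy=k,interpolation=2),alpha=1.6,beta=25)
for d in range(0,140,20):
    for e in(-.035,.035):
        q=((proj(i,[C[0],C[1]+e,C[2]+d*.001])[0]-[x0,y0]+.5)*k).astype(int);cv2.circle(a,tuple(map(int,q)),2,(0,0,255) if d else (255,0,255),-1)
x0,y0,k=190,170,3.6
b=cv2.convertScaleAbs(cv2.resize(im[y0:y0+122,x0:x0+110],None,fx=k,fy=k,interpolation=2),alpha=1.5,beta=20)
for bx,c in((box(-96,-146,24,8,87,136),(0,0,255)),(box(-96,-125,24,8,87,136),(0,255,255))):
    q=((proj(w,penw((.6645,-.026),-.033,np.array(bx[4:])*.001))-[x0,y0]+.5)*k).astype(np.int32);cv2.polylines(b,[q],True,c,1)
h=440;b=cv2.resize(b,(396,440));cv2.imwrite("pics/look5.png",np.hstack([a,b]))
E
```

```text
[ 0.56299162 -0.15842337  0.19383952] [ 0.21412856 -0.5927761  -1.11926521] 0.07047012817410381
```

View pics/look5.png

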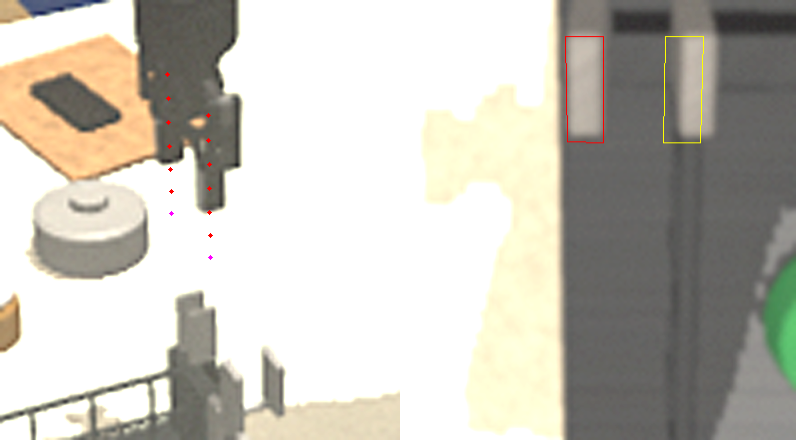

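Left: the fingertips sit about 42 mm above the reported TCP (magenta dots). With an expected pad set-back of about 9 mm, that is about 33 mm of tool-length error. The body is correspondingly higher, so going lower is safe. Right: the bolt is about 13 mm drawn, not fully. I'll squeeze properly with TCP at about 0.060.

>>> step_arm(targets="0.65 -0.004 0 -0.06 0 0 0;0.65 -0.004 0 -0.12 0 0 0;0.65 -0.004 0 -0.18 0 0 0;0.65 -0.004 0 -0.22 0 0 0;0.65 -0.004 0 -0.24 0 0 0;0.65 -0.004 0 -0.25 0 0 0;0.65 -0.004 0 -0.25 0 0 0;0.65 -0.004 0 -0.25 0 0 0")

```text
clock: 6.53
eef_pos: [0.5621, -0.1587, 0.0703]
tool_rot: [0.014, 1.0, -0.0, 0.001]
ft_force: [0.2, 0.3, 0.0]
grip_width: 0.0702
grasp_force: 0.0
```

>>> step_arm(targets="0.65 0 0 -0.006 0 0 0;0.65 0 0 -0.012 0 0 0;0.65 0 0 -0.018 0 0 0;0.65 0 0 -0.018 0 0 0;0.65 0 0 -0.018 0 0 0")

```text
clock: 6.95
eef_pos: [0.5614, -0.1585, 0.0607]
tool_rot: [0.014, 1.0, 0.0, 0.0]
ft_force: [0.4, -0.3, -0.5]
grip_width: 0.0708
grasp_force: 0.0
```

>>> step_arm(targets="0.3 0 0 0 0 0 0;0.3 0 0 0 0 0 0;0 0 0 0 0 0 0;0 0 0 0 0 0 0;-0.2 0 0 0 0 0 0;-0.2 0 0 0 0 0 0;-0.2 0 0 0 0 0 0")

```text
clock: 7.53
eef_pos: [0.5616, -0.1579, 0.0608]
tool_rot: [0.013, 1.0, 0.001, 0.0]
ft_force: [-0.7, 2.6, 1.8]
grip_width: 0.034
grasp_force: 1.3
```

>>> step_arm(targets="-0.32 0 0 0 0 0 0;-0.32 0 0 0 0 0 0;-0.4 0 0 0 0 0 0;-0.4 0 0 0 0 0 0;-0.4 0 0 0 0 0 0;-0.4 0 0 0 0 0 0")

```text
clock: 8.03
eef_pos: [0.5617, -0.1583, 0.061]
tool_rot: [0.014, 1.0, 0.0, 0.0]
ft_force: [-0.5, 4.4, 5.1]
grip_width: 0.0268
grasp_force: 59.6
```

The bolt is squeezed hard: 27 mm wide at 60 N, with a low side load. Now release, rise and turn to the handle.

>>> step_arm(targets="0.65 0 0 0 0 0 0;0.65 0 0 0 0 0 0;0.65 0 0 0 0 0 0;0.65 0 0 0.06 0 0 0;0.65 0 0 0.12 0 0 0;0.65 0 0 0.18 0 0 0;0.65 0 0 0.2 0 0 0;0.65 0 0 0.2 0 0 0")

```text
clock: 8.7
eef_pos: [0.5638, -0.1598, 0.1641]
tool_rot: [0.014, 1.0, -0.001, 0.003]
ft_force: [0.6, -0.3, -0.6]
grip_width: 0.0706
grasp_force: 0.0
```

>>> step_arm(targets="0.65 0 0.03 0 0 0 0.15;0.65 0 0.06 0 0 0 0.3;0.65 0 0.09 0 0 0 0.45;0.65 0 0.12 0 0 0 0.6;0.65 0 0.15 0 0 0 0.75;0.65 0 0.18 0 0 0 0.9;0.65 0 0.191 0 0 0 0.99;0.65 0 0.191 0 0 0 0.99")

```text
clock: 9.37
eef_pos: [0.5603, -0.0618, 0.1583]
tool_rot: [-0.368, 0.93, 0.001, -0.002]
ft_force: [-0.8, -0.4, 0.2]
grip_width: 0.0703
grasp_force: 0.0
```

>>> step_arm(targets="0.65 0 0 0 0 0 0.15;0.65 0 0 0 0 0 0.3;0.65 0 0 0 0 0 0.45;0.65 0 0 0 0 0 0.6;0.65 0 0 0 0 0 0.75;0.65 0 0 0 0 0 0.9;0.65 0 0 0 0 0 1;0.65 0 0 0 0 0 1;0.65 0 0 0 0 0 1")

```text
clock: 10.12
eef_pos: [0.5608, -0.0637, 0.1594]
tool_rot: [-0.693, 0.721, 0.001, -0.001]
ft_force: [-0.2, -0.3, -0.1]
grip_width: 0.0701
grasp_force: 0.0
```

```bash
python3 - <<'E'
from h import *
from scipy.spatial.transform import Rotation as R
o=bot.get_obs();print(o["joint_pos"].round(3),o["eef_pos"],o["ft_force"],o["clock"]);T=R.from_quat(o["tool_rot"]).as_matrix();print("yaw y",np.arctan2(T[1,1],T[0,1]))
w=bot.camera_info("wrist");im=bot.camera("wrist");cv2.imwrite("pics/w6.png",im[:,:,::-1])
print(proj(w,penw((.6645,-.026),-.033,np.array([[-97,-40,116],[-113,-40,138],[-81,-40,138],[-96,-135.5,136]])*.001)).round(0), w["cx"])
# bolt check: profile along pen y over lug and tab tops
g=cv2.cvtColor(im,cv2.COLOR_RGB2GRAY)
ys=np.arange(-155,-98,1.5);
for x in(-98,):
    q=proj(w,penw((.6645,-.026),-.033,np.c_[np.full_like(ys,x),ys,np.full_like(ys,136)]*.001))
    print([(float(y),int(g[int(v),int(u)])) for y,(u,v) in zip(ys,q) if 0<=u<512 and 0<=v<384])
E
```

```text
[-0.113  0.386  0.119  1.306 -0.    -1.644] [ 0.56082495 -0.06366688  0.15935106] [-0.20337705 -0.26145721 -0.1421166 ] 10.1167
yaw y 3.1022030648277257
[[248. 203.]
 [272. 214.]
 [224. 215.]
 [244.  61.]] 253.63553106467825
[(-155.0, 236), (-153.5, 235), (-152.0, 234), (-150.5, 237), (-149.0, 158), (-147.5, 194), (-146.0, 204), (-144.5, 199), (-143.0, 153), (-141.5, 71), (-140.0, 63), (-138.5, 75), (-137.0, 57), (-135.5, 53), (-134.0, 52), (-132.5, 52), (-131.0, 52), (-129.5, 56), (-128.0, 168), (-126.5, 202), (-125.0, 202), (-123.5, 194), (-122.0, 166), (-120.5, 68), (-119.0, 51), (-117.5, 49), (-116.0, 50), (-114.5, 49), (-113.0, 49), (-111.5, 48), (-110.0, 49), (-108.5, 46), (-107.0, 47), (-105.5, 46), (-104.0, 46), (-102.5, 46), (-101.0, 44), (-99.5, 46)]
```

The bolt check passes: lug top is centred at -146 and tab top at -125 mm, exactly the fully drawn spacing. Descend on the handle.

>>> step_arm(targets="0.65 0 0.002 -0.06 0 0 0.01;0.65 0 0.002 -0.12 0 0 0.01;0.65 0 0.002 -0.17 0 0 0.01;0.65 0 0.002 -0.185 0 0 0.01;0.65 0 0.002 -0.194 0 0 0.01;0.65 0 0.002 -0.194 0 0 0.01;0.65 0.011 0.002 -0.194 0 0 0.01;0.65 0.011 0.002 -0.194 0 0 0.01;0.65 0.011 0.002 -0.194 0 0 0.01")

```text
clock: 10.92
eef_pos: [0.5689, -0.0622, 0.0653]
tool_rot: [-0.697, 0.717, -0.001, 0.001]
ft_force: [-1.1, -0.1, -0.0]
grip_width: 0.0705
grasp_force: 0.0
```

>>> step_arm(targets="0.3 0 0 0 0 0 0;0.3 0 0 0 0 0 0;0.1 0 0 0 0 0 0;0.1 0 0 0 0 0 0;-0.15 0 0 0 0 0 0;-0.15 0 0 0 0 0 0;-0.15 0 0 0 0 0 0")

```text
clock: 11.5
eef_pos: [0.5641, -0.0619, 0.0636]
tool_rot: [-0.697, 0.717, 0.002, -0.002]
ft_force: [-6.8, 0.9, 5.1]
grip_width: 0.0361
grasp_force: 3.6
```

>>> step_arm(targets="-0.25 0 0 0 0 0 0;-0.25 0 0 0 0 0 0;-0.35 0 0 0 0 0 0;-0.35 0 0 0 0 0 0;-0.4 0 0 0 0 0 0;-0.4 0 0 0 0 0 0")

```text
clock: 12.0
eef_pos: [0.5644, -0.0619, 0.0639]
tool_rot: [-0.697, 0.717, 0.002, -0.002]
ft_force: [-5.0, -0.2, 6.6]
grip_width: 0.0305
grasp_force: 60.4
```

```bash
python3 - <<'E'
import numpy as np
from workcell import bot
from scipy.spatial.transform import Rotation as R
o=bot.get_obs();print(o["eef_pos"],o["tool_rot"],o["ft_force"],o["ft_torque"],o["grip_width"],o["grasp_force"])
C=o["eef_pos"]
c,s=np.cos(-.033),np.sin(-.033)
H=np.array([.6645-.085*c-.085*s,-.026-.085*s+.085*c]);print("hinge",H)
# handle rel to hinge in gate frame: (-12,-125) at shut; gate angle a clockwise -> rotate by -a
h0=np.array([-.012,-.125])
P=lambda a:H+R.from_euler("z",-.033-a).as_matrix()[:2,:2]@h0
print("shut handle",P(0))
for a in np.arange(.1,1.51,.1):print(round(a,2),((P(a)-P(0))/.5).round(3),"turn",round(-a/.7854,3))
E
```

```text
[ 0.56436214 -0.06192944  0.06388559] [-0.69702734  0.71704093  0.00164153 -0.00157893] [-5.0070272  -0.18406263  6.57626848] [ 0.16954102  2.22779836 -0.24949396] 0.030475352083831536 60.441511273384094
hinge [0.58235077 0.06175821]
shut handle [ 0.56623305 -0.0627778 ]
0.1 [-0.025  0.004] turn -0.127
0.2 [-0.049  0.011] turn -0.255
0.3 [-0.072  0.021] turn -0.382
0.4 [-0.094  0.032] turn -0.509
0.5 [-0.115  0.046] turn -0.637
0.6 [-0.135  0.062] turn -0.764
0.7 [-0.153  0.079] turn -0.891
0.8 [-0.169  0.099] turn -1.019
0.9 [-0.183  0.119] turn -1.146
1.0 [-0.195  0.142] turn -1.273
1.1 [-0.204  0.165] turn -1.401
1.2 [-0.212  0.189] turn -1.528
1.3 [-0.216  0.214] turn -1.655
1.4 [-0.219  0.239] turn -1.783
1.5 [-0.218  0.264] turn -1.91
```

Trigger is squeezed (30.5 mm, 60 N). Start the swing gently.

>>> step_arm(targets="-0.4 -0.013 0.002 0 0 0 -0.064;-0.4 -0.025 0.004 0 0 0 -0.127;-0.4 -0.037 0.007 0 0 0 -0.191;-0.4 -0.049 0.011 0 0 0 -0.255;-0.4 -0.061 0.016 0 0 0 -0.318;-0.4 -0.072 0.021 0 0 0 -0.382;-0.4 -0.072 0.021 0 0 0 -0.382")

```text
clock: 12.58
eef_pos: [0.5287, -0.0518, 0.0639]
tool_rot: [-0.582, 0.813, 0.0, -0.001]
ft_force: [-0.6, -3.9, 3.1]
grip_width: 0.0299
grasp_force: 63.5
```

>>> step_arm(targets="-0.4 -0.022 0.011 0 0 0 -0.127;-0.4 -0.043 0.025 0 0 0 -0.255;-0.4 -0.063 0.041 0 0 0 -0.382;-0.4 -0.081 0.058 0 0 0 -0.509;-0.4 -0.097 0.078 0 0 0 -0.637;-0.4 -0.111 0.098 0 0 0 -0.764;-0.4 -0.123 0.121 0 0 0 -0.891;-0.4 -0.123 0.121 0 0 0 -0.891")

```text
clock: 13.25
eef_pos: [0.4667, 0.0091, 0.0639]
tool_rot: [-0.266, 0.964, -0.0, -0.002]
ft_force: [-3.9, -9.6, 5.3]
grip_width: 0.03
grasp_force: 66.4
```

>>> step_arm(targets="-0.4 -0.009 0.023 0 0 0 -0.127;-0.4 -0.017 0.047 0 0 0 -0.255;-0.4 -0.021 0.072 0 0 0 -0.382;-0.4 -0.024 0.097 0 0 0 -0.509;-0.4 -0.024 0.115 0 0 0 -0.6;-0.4 -0.024 0.115 0 0 0 -0.6;-0.4 -0.024 0.115 0 0 0 -0.6;-0.4 -0.024 0.115 0 0 0 -0.6")

```text
clock: 13.92
eef_pos: [0.4548, 0.0661, 0.0638]
tool_rot: [-0.035, 0.999, 0.0, -0.002]
ft_force: [-8.9, -5.9, 7.8]
grip_width: 0.0302
grasp_force: 66.6
```

```bash
python3 - <<'E'
from h import *
from scipy.spatial.transform import Rotation as R
o=bot.get_obs();C=o["eef_pos"];T=R.from_quat(o["tool_rot"]).as_matrix();y=np.arctan2(T[1,1],T[0,1])
print(C,o["joint_vel"].round(3),o["ft_force"],o["grip_width"],o["grasp_force"],"yaw angle a",np.pi-.033-y)
d=C[:2]-np.array([.58235,.06176]);print("pos angle",-(np.arctan2(d[1],d[0])-np.arctan2(-.125,-.012)+.033)%(2*np.pi),np.hypot(*d))
# gate top visible strip angle from top cam: brightness profile is avoided; check gate line in top view
im=bot.camera("top")[:,:,::-1];cv2.imwrite("pics/t7.png",im)
E
```

```text
[0.45481756 0.0660521  0.06383769] [-0.003 -0.     0.     0.001  0.004 -0.004] [-8.92532122 -5.90536775  7.83928467] 0.03022293472411626 66.59028768539429 yaw angle a 1.4673938735990844
pos angle 1.475731875935831 0.12760464647055791
```

```bash
python3 -c "
from workcell import bot
print(bot.job_done())"
```

```text
the job is handed in; nothing more can be done
None
```

The job is handed in: the side bolt was squeezed fully drawn first, then the trigger was squeezed and held while the gate swung past its detent to about 1.47 rad, where the arm still holds it. My first pinch on the bolt sat too high because the real fingertips were about 40 mm above the reported tool point, so I redid it lower before touching the trigger.

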